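Check the dust extractor's fine filter against the light

TASK

Slide the red catch on the bench dust extractor clear of the blue flap, swing the flap fully open, and draw the yellow fine filter straight up out of its slot, leaving the black coarse filter in place and the flap open. Hold the yellow filter upright in front of the glowing light panel for inspection, flat face square to the panel, centred on it in height and width and about 8 cm away from it, without touching the panel; finish still holding it there. Leave everything else on the bench where it is.

Things in the scene. Friction and masses are not known exactly. Their poses are not given: they have to be found in the camera images.
- extractor: grey bench dust extractor, fixed, z up. Origin on the bench; the box runs x = -135 (catch end) to +100 mm (hinge end), y = -110 to +110, rim 150 mm high. Bay under the flap: x and y about -75 to +75 mm, floor at 20 mm. In it two upright slots, at x = -32 and +28 mm, each with one filter (either in either), faces along x, that draws only straight up (1.5 mm play)
- latch (a joint): sliding red catch at the extractor's catch end, at y = -66 mm when 0: 0 = tongue over the flap's tab, holding the flap down; grows to 0.036 m (stop) as it slides outward along the extractor's -y; clear of the tab from about 0.028 m; stays where left, about 1.5 N to move. Starts between 0 and 0.008
- latch_grip (a point): point on the upright red grip of the catch, 42 mm above the extractor's rim, 8 mm below the grip's top; the grip is 14 mm thick (extractor x), 24 mm long (extractor y); low on it the tongue reaches 35 mm from the grip's middle towards the flap (extractor +x), its top 18 mm above the rim
- flap (a joint): blue cover flap: 0 = shut, flat; grows as it is lifted, 1.57 = upright, stop at 1.8 rad; stiff hinge, stays at any angle, about 3 N at the handle to lift. 6 mm thick, 200 mm wide along the hinge, reaches 175 mm from the hinge (a 26 mm wide tab in line with the shut catch, at y = -66 mm: 187 mm)
- flap_handle (a point): middle of the flap's handle: round steel bar 10 mm thick, parallel to the hinge, 90 mm between its end posts, its centre 36 mm off the flap's outer face; 165 mm from the hinge along the flap, 39 mm from the hinge square to the flap. Turns with the flap
- flap_hinge (a point): middle of the hinge axis, at extractor x = +90 mm, 155 mm above the bench; the axis runs along the extractor's y and the flap turns about it from extractor -x upward and over to +x
- fine_filter: the yellow filter plate with pale paper pleats, loose, upright: frame 14 mm thick (x) x 140 mm wide (y) x 85 mm high, on top of it a yellow pull tab 12 mm thick (x), 60 mm wide (y), 32 mm high; 117 mm high in all, 0.1 to 0.2 kg. Origin: middle of its underside; z up
- fine_filter_tab (a point): where to grip the yellow tab: 106 mm above the filter's underside, 11 mm below the tab's top
- fine_filter_centre (a point): middle of the yellow filter's frame, 42.5 mm above its underside
- coarse_filter: the black filter plate with metal-coloured strips, same shape and sizes as the yellow one, in the other slot; stays in
- light_panel: inspection light, fixed: an upright panel 240 mm wide (y) x 200 mm high, 22 mm thick (x) with a pale glowing face on its -x side, from 100 to 300 mm above the bench, on a flat foot 120 x 200 mm, 12 mm high. Origin: on the bench under the panel; z up; -x points out of the glowing face
- panel_face (a point): middle of the glowing face, 200 mm above the bench; axes as the light panel's, -x points out of the face
- stain_tin: a closed steel tin with a copper-coloured label, upright, 84 mm across and 100 mm tall; a bystander, origin at its underside's middle
- glue_bottle: a yellow bottle with a red cap, upright, 56 mm across and 150 mm tall; a bystander, origin at its underside's middle
- screwdriver: a screwdriver with a yellow handle, 200 mm long, 26 mm thick, lying; a bystander, origin at its underside's middle
- tape_roll: a roll of blue masking tape lying flat, 100 mm across, 24 mm high; a bystander, origin at its underside's middle
- sanding_block: a cork sanding block with a wooden grip, 100 x 62 x 44 mm; a bystander, origin at its underside's middle

How it is judged (in metres and radians):
On the way, in this order (a step that is already met when the one before it is completed fails the run):
1. the red catch is slid clear of the flap (28 mm or more) (value of joint latch above 0.028 m), for 0.1 s.
2. the flap is swung open (1.4 rad or more) (value of joint flap above 1.4 rad), for 0.2 s.
3. the yellow filter is drawn up clear of the extractor, in the fingers (z of fine_filter in the frame of extractor above 0.15 m and contact force between fine_filter and the fingers above 1 N), for 0.1 s.
At the end, for the whole second after the job is handed in: Fingers hold the yellow filter still, upright and square to the panel (0.2 rad), its middle 35-125 mm before the glowing face and within 30 mm of its centre, touching neither panel nor extractor; flap open over 1.2 rad, catch over 28 mm, coarse filter seated (contact force between fine_filter and the fingers above 1 N and x of fine_filter_centre in the frame of panel_face between -0.125 and -0.035 m and y of fine_filter_centre in the frame of panel_face between -0.03 and 0.03 m and z of fine_filter_centre in the frame of panel_face between -0.03 and 0.03 m and angle between the x axis of fine_filter and the x axis of light_panel, either way round below 0.2 rad and angle between fine_filter's own z axis and vertical below 0.2 rad and linear speed of fine_filter below 0.03 m/s and contact force between fine_filter and extractor below 0.2 N and contact force between fine_filter and light_panel below 0.2 N and value of joint flap above 1.2 rad and value of joint latch above 0.028 m and z of coarse_filter in the frame of extractor between 0.01 and 0.03 m); the arm keeps its last pose, push and grip.
It fails at once if a loose thing on the bench (tin, bottle, screwdriver, tape, sanding block) is shifted by more than 30 mm (distance of any of stain_tin, glue_bottle, screwdriver, tape_roll, sanding_block from where it was at the start of the episode above 0.03 m).
It fails at once if the coarse filter is drawn out of its slot (z of coarse_filter in the frame of extractor above 0.06 m).
It fails at once if the filter knocks against the light panel (contact force between fine_filter and light_panel above 2 N).
It also fails if it takes over 66 s, if anything falls off the work surface, if the arm or the gripper's body presses on something with over 40 N, if the wrist force passes 120 N, or if a joint passes its speed limit or range.

ROBOT

A 7-joint arm with a two-finger parallel gripper is mounted at the origin on the work surface. World frame = base frame: x ahead of the robot, y to its left, z up, the work surface at z = 0. Lengths are in mm, angles in degrees, forces in N, time in s.
With the tool pointing down it reaches from about 350 to 900 mm from the base axis. Payload 8.1 kg.
Tool frame: the origin (TCP) lies midway between the tips of the shut fingers; the grasp point (between the pads) lies 19 mm behind it; z points along the fingers, y is the line along which they close (so a half turn about z gives the same grasp; the last joint's range is limited). The gripper opens to 85 mm and grips with 20 to 120 N. Pads are 22 mm wide; open, the fingers measure 114 mm over their backs; the gripper's body (76 mm by 85 mm) begins 54 mm behind the grasp point. The pads swing forward as they close: fully open they stand 13 mm farther back than shut.
Start: joints at [-79.332, 24.895, 1.432, 90.138, -0.665, 64.973, -4.303], TCP at [178.029, 599.123, 201.523] pointing down, gripper open.
Joint ranges: [-149.89, 149.89], [-25.12, 119.58], [-72.63, 75.52], [4.76, 147.25], [-75.54, 255.54], [6.69, 114.76], [-157.13, 157.13]. Speed limits (degrees/s): [127.2, 127.2, 172.46, 172.46, 180, 180, 180].

INTERFACE

Orientations are given as a 3x3 rotation matrix whose columns are the frame's x, y, z axes.
In Python, from plant import robot, imaging, job, nets gives the robot as it stands.
- The arm moves only by the shell command python3 -m inch 'ROWS' [OPENING] [FORCE]. ROWS is JSON, a list of rows, each a list of 2 entries, a list of its own where there are three numbers: the shift along the world's x, y, z each as a share of 0.3 m, from -1 to 1, then the turn, a rotation vector about the world's x, y, z each as a share of 360 degrees, from -1 to 1. A call has 1 to 20 rows; each row is the pose to reach, as a shift and turn from the pose commanded when the call began, turning the shorter way round; what a row does not reach only later rows make up. A row lasts 1/8 s, in which the tool goes at most 62.5 mm and 10.7 degrees, less where a joint would pass 70% of its speed; a pose out of reach is approached as far as the arm can. A call with a number of a shift or a turn outside -1 to 1 is refused whole. A call with a gripper value outside its range is refused whole. OPENING is the opening, from 0 (shut) to 1 (fully open), set as the call begins (- or left out, the last holds). The fingers move at their own pace and stop on an object; FORCE is the grip in N (left out, the last holds). Time passes only in rows, so rows that repeat a pose let the fingers close. It gives the time, the measured TCP pose, the force, the opening and the grip force at its end, in the units of the state.
- robot.state(): the state, without advancing time (a new reading comes with each control period).
- imaging.grab_frame(name): name is "side" or "top"; returns (picture, depth): 480x640x3 uint8, blue, green, red; 480x640 float32, mm along the optical axis (not along the pixel's ray), 0 where there is no reading.
- imaging.camera_info(name): a dict with "K" (3x3 intrinsics, pixels), "origin" and "rotation" of the camera in the world. Camera axes: x right, y down, z forward; pixel columns grow to the right and rows downward; lengths in mm; the calibration is good to about 2 mm. A picture is of the moment at which its call begins. camera_info takes no time and is no camera call.
- job.job_done(): hands the job in; it is judged then, once.
Trained networks look in the newest picture that a camera, given by its name, has taken for a name from the list of things; names that differ only in an ending like _2 or _b are one class to them, and where a whole thing is asked for, a point or a joint stands for the part that bears it (a point fixed in the world has none). Each returns a list of dicts, best first, with "confidence" (0 to 1); they miss things now and then, are a little off and sometimes report something else, mostly with a low value. They report only what shows in the picture. A call takes as long as a camera call.
- nets.recognise(thing, camera): "location" ([column, row] in pixels, amid what is visible of it).
The state is a dict: "clock": time; "joint_positions": joint angles; "dq": joint speeds; "effort": joint torques, N m; "tool_pos": TCP position; "tool_rot": TCP orientation; "ft_force": force on the tool from outside, world axes, zero at the start; "moment": the same for the moment, N m; "gripper_width": opening from 0.0 (shut) to 1.0 (fully open); "finger_force": force on a finger pad.
Only numpy, scipy, OpenCV 4.12 (cv2) and the standard library are available. Lean on these libraries where they do the work, as an engineer would, in place of code of your own. Each camera call takes 0.05 s, during which the arm holds its last target. There are 200 camera calls.

## Working session

There is one attempt and no reset: what is moved stays moved. The work goes in short steps, Python scripts to look and compute and a shell command to move; the robot and the scene stay as the last step left them, time stands still between calls to the robot, and variables do not carry over. Pictures are saved under pics/ and viewed, at most 10 in all, crops included, and the job is handed in when it is done.

```bash
mkdir -p pics; ls
cat > h.py <<'E'
import numpy as np, cv2
from plant import robot, imaging, job, nets
def cloud(n):
    im,d=imaging.grab_frame(n); c=imaging.camera_info(n); K=np.array(c["K"]); R=np.array(c["rotation"]); o=np.array(c["origin"])
    v,u=np.mgrid[:480,:640]
    P=np.stack([(u-K[0,2])/K[0,0]*d,(v-K[1,2])/K[1,1]*d,d],-1)@R.T+o
    P[d<=0]=np.nan
    return im,P
E
python3 - <<'E'
from h import *
for n in("top","side"):
    im,P=cloud(n); cv2.imwrite(f"pics/{n}0.png",im); np.save(f"{n}0.npy",P)
    c=imaging.camera_info(n); print(n,np.round(c["origin"]),np.round(c["rotation"],2).tolist(),c["K"][0][0])
    for t in["extractor","latch_grip","flap_handle","flap","fine_filter","coarse_filter","light_panel","stain_tin","glue_bottle","screwdriver","tape_roll","sanding_block"]:
        r=nets.recognise(t,n)[:2]
        for q in r:
            u,v=[int(round(x)) for x in q["location"]]
            print(n,t,round(q["confidence"],2),(u,v),np.round(np.nanmedian(P[max(v-1,0):v+2,max(u-1,0):u+2].reshape(-1,3),0)))
print(robot.state())
E
```

```text
pics
top [ 350.  -49. 1255.] [[0.0, -0.99, 0.16], [-1.0, -0.0, -0.0], [0.0, -0.16, -0.99]] 512.4286770183487
top extractor 0.66 (220, 253) [495. 180. 159.]
top latch_grip 0.72 (249, 207) [594. 119. 168.]
top flap_handle 0.68 (207, 251) [499. 208. 159.]
top flap 0.91 (203, 249) [504. 216. 160.]
top light_panel 0.56 (475, 211) [ 579. -360.  206.]
top light_panel 0.26 (397, 312) [ 372. -217.   26.]
top stain_tin 0.89 (383, 166) [ 709. -182.  100.]
top glue_bottle 0.89 (263, 150) [742.  98. 114.]
top screwdriver 0.78 (396, 310) [ 377. -215.   26.]
top screwdriver 0.25 (205, 249) [504. 212. 159.]
top tape_roll 0.58 (368, 230) [ 573. -153.    4.]
top sanding_block 0.62 (367, 283) [ 440. -146.   44.]
side [ 178. -653.  997.] [[0.84, -0.42, 0.35], [-0.54, -0.65, 0.53], [0.0, -0.64, -0.77]] 511.4442560183278
side extractor 0.65 (255, 198) [480. 119. 151.]
side latch_grip 0.64 (303, 174) [596.  97. 187.]
side flap_handle 0.64 (248, 172) [504. 200. 159.]
side fine_filter 0.31 (255, 198) [480. 119. 151.]
side light_panel 0.64 (436, 335) [ 583. -384.  186.]
side stain_tin 0.8 (420, 272) [ 700. -2
[... 506 characters left out ...]
  -4.30350758]), 'dq': array([0.02778931, 0.11665278, 0.03847821, 0.10687611, 0.08645231,
       0.05216085, 0.05989699]), 'effort': array([ 8.57000759e-04, -6.70287609e+01,  1.02430634e+00, -3.16543257e+01,
        1.55230577e-02,  2.54600200e-03, -1.85508270e-05]), 'tool_pos': array([178.03997649, 599.13358275, 201.52965191]), 'tool_rot': array([[-9.58556851e-01,  2.84901320e-01,  2.53689629e-05],
       [ 2.84901321e-01,  9.58556847e-01,  8.54544791e-05],
       [ 2.85007867e-08,  8.91406275e-05, -9.99999996e-01]]), 'ft_force': array([-0.33122049, -0.05774404, -0.30125128]), 'moment': array([-0.02070379,  0.00281858,  0.01509136]), 'finger_force': 0.0, 'gripper_width': 1.0000344495999427}
```

View pictures.

View pics/top0.png

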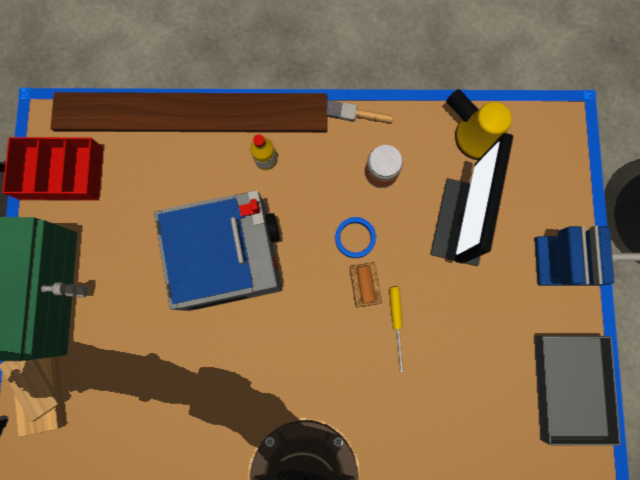

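View pics/side0.png

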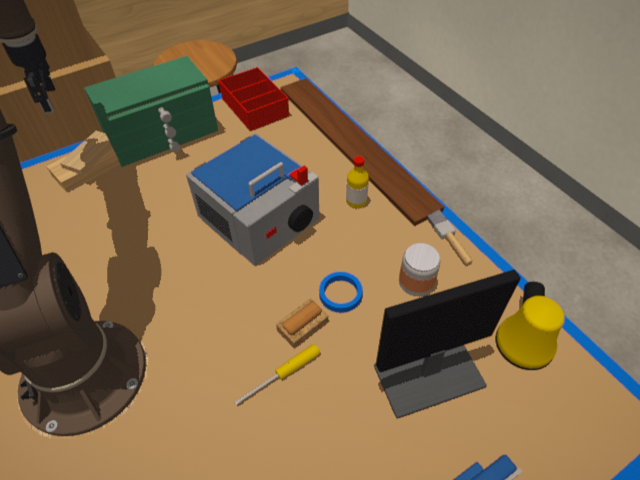

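Run:
```python
from h import *
P=np.load("top0.npy"); im=cv2.imread("pics/top0.png").astype(int); hsv=cv2.cvtColor(im.astype(np.uint8),cv2.COLOR_BGR2HSV)
x,y,z=P[...,0],P[...,1],P[...,2]
reg=(x>300)&(x<720)&(y>-20)&(y<400)
def rect(m,n):
    q=P[m][:,:2].astype(np.float32); r=cv2.minAreaRect(q); print(n,len(q),r, np.round(cv2.boxPoints(r)).tolist(), "z",np.round(np.percentile(P[m][:,2],[5,50,95])))
blue=(hsv[...,0]>95)&(hsv[...,0]<125)&(hsv[...,1]>110)
rect(reg&blue&(abs(z-158)<8),"flap")
red=((hsv[...,0]<8)|(hsv[...,0]>172))&(hsv[...,1]>120)
rect(reg&red&(z>140),"red"); rect(reg&red&(z>190),"redtop")
rect(reg&(z>140)&(z<170)&(y>-20),"box+flap")
rect(reg&(z>180)&~red&(y<300)&(x<600),"handle")
rect((z>285)&(y<-250)&(x>400),"panel top")
S=np.load("side0.npy"); hs=cv2.cvtColor(cv2.imread("pics/side0.png"),cv2.COLOR_BGR2HSV)
P=S; x,y,z=P[...,0],P[...,1],P[...,2]; reg=(x>300)&(x<720)&(y>-20)&(y<400)
red=((hs[...,0]<8)|(hs[...,0]>172))&(hs[...,1]>120)
rect(reg&red&(z>140),"red side");rect(reg&red&(z>192),"redtop side")
rect((z>285)&(y<-250)&(x>400),"panel top side")
```

```text
flap 7039 ((503.1328430175781, 211.06640625), (200.15301513671875, 184.19094848632812), 12.207433700561523) [[386.0, 280.0], [425.0, 100.0], [620.0, 142.0], [581.0, 322.0]] z [156. 159. 162.]
red 240 ((593.873779296875, 118.9580307006836), (30.24357795715332, 43.714385986328125), 10.964502334594727) [[575.0, 138.0], [583.0, 95.0], [613.0, 100.0], [605.0, 143.0]] z [165. 171. 203.]
redtop 79 ((593.3652954101562, 103.65194702148438), (23.414960861206055, 14.102716445922852), 9.628689765930176) [[581.0, 109.0], [583.0, 95.0], [606.0, 99.0], [604.0, 113.0]] z [195. 200. 203.]
box+flap 10424 ((506.328369140625, 194.46351623535156), (221.06619262695312, 236.7404327392578), 12.181158065795898) [[373.0, 287.0], [423.0, 55.0], [639.0, 102.0], [589.0, 333.0]] z [149. 158. 162.]
handle 230 ((518.4732666015625, 137.5906982421875), (99.32738494873047, 10.246837615966797), 12.286574363708496) [[469.0, 132.0], [471.0, 122.0], [568.0, 143.0], [566.0, 153.0]] z [194. 199. 203.]
panel top 1602 ((597.7263793945312, -376.357421875), (25.00509262084961, 239.52117919921875), 76.29293060302734) [[478.0, -360.0], [711.0, -417.0], [717.0, -393.0], [484.0, -336.0]] z [288. 300. 303.]
red side 233 ((594.9334106445312, 115.896484375), (26.795263290405273, 42.16830062866211), 11.940388679504395) [[577.0, 134.0], [586.0, 92.0], [612.0, 98.0], [604.0, 139.0]] z [160. 176. 202.]
redtop side 57 ((596.0873413085938, 102.00474548339844), (22.303068161010742, 12.025899887084961), 16.546754837036133) [[584.0, 105.0], [587.0, 93.0], [608.0, 99.0], [605.0, 111.0]] z [193. 200. 204.]
panel top side 2189 ((600.8779296875, -377.6715393066406), (23.847824096679688, 239.66488647460938), 76.23947143554688) [[482.0, -361.0], [714.0, -418.0], [720.0, -395.0], [487.0, -338.0]] z [288. 301. 303.]
```

The top view shows the extractor with the flap at (203,249), the handle bar at (237,240), the red catch at (249,207) and the panel's glowing face at (480,200), facing left. The side view agrees: handle at (267,178), catch at (299,176), black back of the panel at (445,320). I'll move towards the catch first.

```bash
cat >> h.py <<'E'
O=np.array([502.6,211.6,0]); a=np.radians(12.2)
E=np.array([[-np.sin(a),-np.cos(a),0],[np.cos(a),-np.sin(a),0],[0,0,1.]])  # columns ext x,y,z
w=lambda *p:O+E@np.array(p,float)
def go(*p):  # shares from present tool pos to ext-frame TCP target
    t=w(*p); s=robot.state()["tool_pos"]; print(np.round(t,1),"shift",np.round((t-s)/300,4))
E
python3 -m inch '[[[0.3,-0.4,0.28],[0,0,0.04]],[[0.65,-0.85,0.28],[0,0,0.08]],[[0.65,-0.85,0.28],[0,0,0.08]],[[0.65,-0.85,0.28],[0,0,0.08]],[[0.65,-0.85,0.28],[0,0,0.08]],[[0.65,-0.85,0.28],[0,0,0.08]],[[0.65,-0.85,0.28],[0,0,0.08]]]' 0 40
python3 -c "
from h import *
go(-125,-28,240);go(-125,-28,178);print(robot.state()['tool_rot'].round(3))"
```

```text
clock: 2.17
tool_pos: [374.5, 342.7, 286.2]
tool_rot: [[-0.978, -0.208, 0.001], [-0.208, 0.978, 0.001], [-0.001, 0.0, -1.0]]
ft_force: [0.1, 1.1, -0.4]
gripper_width: 0.004
finger_force: 0.0
[556.4  95.3 240. ] shift [ 0.6063 -0.8245 -0.1539]
[556.4  95.3 178. ] shift [ 0.6063 -0.8245 -0.3605]
[[-0.978 -0.208  0.001]
 [-0.208  0.978  0.001]
 [-0.001  0.    -1.   ]]
```

```bash
python3 -m inch '[[[0.61,-0.828,0],[0,0,0]],[[0.61,-0.828,0],[0,0,0]],[[0.61,-0.828,0],[0,0,0]],[[0.61,-0.828,0],[0,0,0]],[[0.61,-0.828,0],[0,0,0]],[[0.61,-0.828,-0.1],[0,0,0]],[[0.61,-0.828,-0.25],[0,0,0]],[[0.61,-0.828,-0.36],[0,0,0]],[[0.61,-0.828,-0.36],[0,0,0]]]'
python3 -c "
from h import *
go(-125,-28,178);go(-125,-76,178);go(-125,-80,178)"
```

```text
clock: 3.3
tool_pos: [553.9, 97.2, 175.0]
tool_rot: [[-0.977, -0.214, -0.005], [-0.214, 0.977, -0.001], [0.005, 0.0, -1.0]]
ft_force: [-0.5, -0.5, 0.1]
gripper_width: 0.004
finger_force: 0.0
[556.4  95.3 178. ] shift [ 0.0084 -0.0061  0.0099]
[603.3 105.5 178. ] shift [0.1648 0.0277 0.0099]
[607.2 106.3 178. ] shift [0.1778 0.0305 0.0099]
```

```bash
python3 -m inch '[[[0.02,0.004,0],[0,0,0]],[[0.04,0.009,0],[0,0,0]],[[0.065,0.014,0],[0,0,0]],[[0.09,0.019,0],[0,0,0]],[[0.115,0.025,0],[0,0,0]],[[0.14,0.03,0],[0,0,0]],[[0.155,0.033,0],[0,0,0]],[[0.163,0.035,0],[0,0,0]],[[0.163,0.035,0],[0,0,0]]]'
python3 - <<'E'
from h import *
P=cloud("side"); im,P=P; cv2.imwrite("pics/s1.png",im[130:230,220:380].repeat(4,0).repeat(4,1))
hs=cv2.cvtColor(im,cv2.COLOR_BGR2HSV);x,y,z=P[...,0],P[...,1],P[...,2]
red=((hs[...,0]<8)|(hs[...,0]>172))&(hs[...,1]>120)&(x>500)&(x<720)&(y>0)&(y<200)&(z>160)
q=(P[red]-O)@E; print(len(q),np.percentile(q,[2,50,98],axis=0).round(1))
go(-125,-76,178)
E
```

```text
clock: 4.42
tool_pos: [604.9, 106.2, 177.4]
tool_rot: [[-0.977, -0.212, -0.0], [-0.212, 0.977, -0.0], [0.0, 0.0, -1.0]]
ft_force: [-0.5, -0.6, -0.3]
gripper_width: 0.0
finger_force: 0.0
232 [[-134.4  -79.5  161.2]
 [-128.7  -62.5  180.2]
 [ -95.7  -44.8  387.6]]
[603.3 105.5 178. ] shift [-0.005  -0.0023  0.0017]
```

View pics/s1.png

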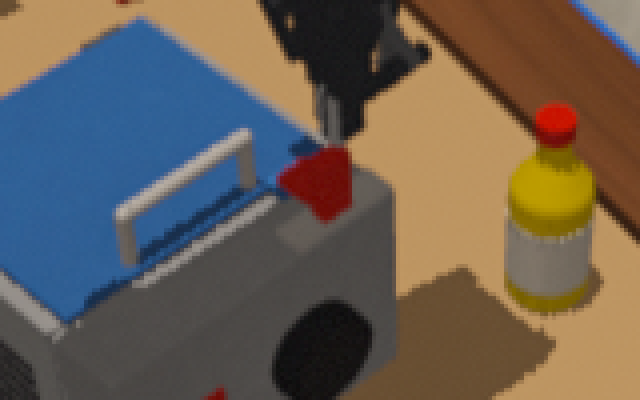

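Run:
```python
from h import *
for n in("side","top"):
    im,P=cloud(n); c=imaging.camera_info(n); K=np.array(c["K"]); R=np.array(c["rotation"]); o=np.array(c["origin"])
    pr=lambda p:(lambda q:np.round((K@q/q[2])[:2]))(R.T@(np.array(p)-o))
    print(n,pr(robot.state()["tool_pos"]),pr([554,97,175]),pr([594,103,200]),pr(w(-125,-100,200)), pr(robot.state()["tool_pos"]+[0,0,73]))
    hs=cv2.cvtColor(im,cv2.COLOR_BGR2HSV);x,y,z=P[...,0],P[...,1],P[...,2]
    red=((hs[...,0]<8)|(hs[...,0]>172))&(hs[...,1]>120)
    for k,st in enumerate((0,1)):
        Q=P if st else np.load(n+"0.npy"); h2=hs if st else cv2.cvtColor(cv2.imread(f"pics/{n}0.png"),cv2.COLOR_BGR2HSV)
        m=((h2[...,0]<8)|(h2[...,0]>172))&(h2[...,1]>120)&(Q[...,0]>500)&(Q[...,0]<720)&(Q[...,1]>0)&(Q[...,1]<200)
        for lo,hi in((150,172),(172,192),(192,215)):
            q=(Q[m&(Q[...,2]>lo)&(Q[...,2]<hi)]-O)@E
            if len(q):print(st,lo,len(q),np.percentile(q,[3,50,97],axis=0).round(1).tolist())
    if n=="top": cv2.imwrite("pics/t1.png",im[130:280,180:340].repeat(4,0).repeat(4,1))
print(robot.state()["ft_force"])
```

```text
side [304. 173.] [287. 185.] [301. 169.] [311. 162.] [303. 149.]
0 150 100 [[-132.9, -78.6, 156.0], [-114.0, -63.2, 167.5], [-93.8, -57.4, 171.7]]
0 172 76 [[-133.8, -79.7, 172.2], [-130.9, -65.4, 181.5], [-119.2, -57.8, 191.7]]
0 192 57 [[-132.7, -77.9, 193.2], [-128.6, -66.1, 199.6], [-121.4, -57.4, 204.0]]
1 150 102 [[-133.0, -79.0, 156.6], [-117.9, -62.6, 166.4], [-93.8, -56.9, 171.2]]
1 172 70 [[-134.1, -79.0, 172.7], [-131.2, -64.4, 181.6], [-119.2, -57.5, 190.5]]
1 192 57 [[-133.8, -77.6, 193.1], [-130.5, -64.7, 199.3], [-121.5, -58.0, 204.2]]
top [254. 201.] [258. 225.] [254. 204.] [251. 189.] [249. 193.]
0 150 131 [[-117.3, -79.0, 159.7], [-103.3, -65.5, 168.8], [-90.0, -55.0, 171.8]]
0 172 31 [[-131.5, -73.2, 172.1], [-121.9, -56.9, 176.7], [-95.1, -54.5, 190.4]]
0 192 77 [[-131.4, -77.4, 194.7], [-124.7, -65.6, 200.2], [-118.3, -55.3, 204.0]]
1 150 8 [[-129.0, -57.9, 154.9], [-124.8, -55.0, 165.6], [-117.8, -54.8, 167.8]]
1 172 18 [[-131.5, -68.7, 172.7], [-128.2, -55.8, 179.9], [-120.4, -54.8, 191.4]]
1 192 38 [[-131.6, -70.8, 192.8], [-127.4, -61.9, 199.9], [-123.2, -54.7, 210.5]]
[ 0.34256304 -0.63959599  0.5076373 ]
```

View pics/t1.png

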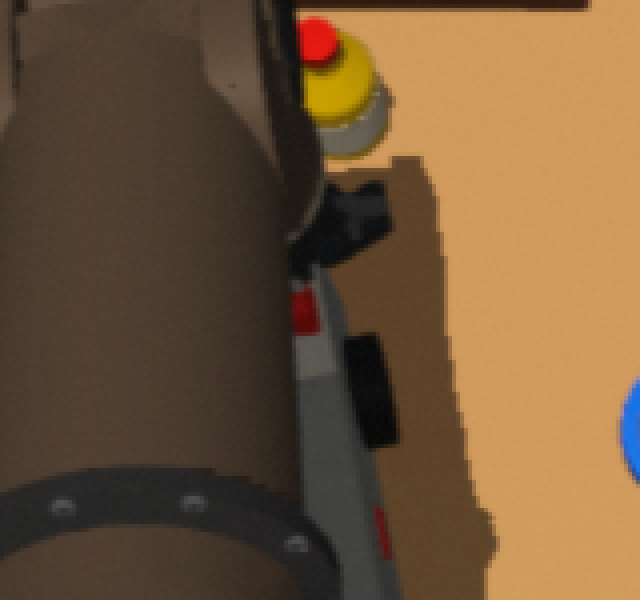

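Run:
```python
from h import *
for n in ("side","top"):
    im,P=cloud(n); q=(P-O)@E
    m=(q[...,2]>172)&(q[...,2]<260)&(abs(q[...,0]+125)<70)&(abs(q[...,1]+80)<70)&(im.max(2)<200)
    red=(im[...,2].astype(int)>im[...,0].astype(int)+60)
    for lo in range(172,260,8):
        k=m&~red&(q[...,2]>lo)&(q[...,2]<lo+8)
        if k.sum()>2: print(n,lo,k.sum(),np.percentile(q[k][:,:2],[5,50,95],axis=0).round().tolist())
print(robot.state()["tool_pos"])
```

```text
side 172 14 [[-86.0, -55.0], [-80.0, -46.0], [-73.0, -44.0]]
side 180 8 [[-80.0, -49.0], [-79.0, -45.0], [-76.0, -44.0]]
side 188 17 [[-82.0, -49.0], [-80.0, -41.0], [-79.0, -12.0]]
side 196 69 [[-124.0, -74.0], [-79.0, -35.0], [-73.0, -14.0]]
side 212 23 [[-137.0, -82.0], [-130.0, -71.0], [-119.0, -68.0]]
side 220 32 [[-138.0, -85.0], [-134.0, -72.0], [-121.0, -68.0]]
side 228 35 [[-139.0, -82.0], [-133.0, -73.0], [-116.0, -68.0]]
side 236 24 [[-140.0, -77.0], [-130.0, -72.0], [-116.0, -68.0]]
side 244 18 [[-139.0, -74.0], [-129.0, -69.0], [-118.0, -67.0]]
side 252 50 [[-155.0, -87.0], [-131.0, -69.0], [-103.0, -66.0]]
top 172 6 [[-132.0, -72.0], [-132.0, -61.0], [-131.0, -56.0]]
top 180 3 [[-132.0, -74.0], [-132.0, -67.0], [-132.0, -64.0]]
top 212 6 [[-137.0, -70.0], [-131.0, -68.0], [-126.0, -65.0]]
top 220 8 [[-138.0, -73.0], [-131.0, -69.0], [-127.0, -65.0]]
top 228 3 [[-136.0, -69.0], [-130.0, -66.0], [-128.0, -65.0]]
top 244 4 [[-138.0, -69.0], [-134.0, -65.0], [-130.0, -64.0]]
top 252 12 [[-153.0, -71.0], [-145.0, -65.0], [-132.0, -64.0]]
[604.80496218 106.18967376 177.58715052]
```

The finger shows only above z≈208 and the catch hasn't moved, so the tip seems to have passed over it. I'll back off and measure where the fingertip really is.

```bash
python3 -m inch '[[[-0.08,-0.017,0],[0,0,0]],[[-0.16,-0.035,0],[0,0,0]],[[-0.163,-0.035,0],[0,0,0]],[[-0.163,-0.035,0],[0,0,0]]]'
python3 - <<'E'
from h import *
im,P=cloud("side"); q=(P-O)@E
cv2.imwrite("pics/s2.png",im[110:230,210:370].repeat(4,0).repeat(4,1))
m=(abs(q[...,0]+125)<40)&(abs(q[...,1]+28)<24)&(im.max(2)<250)
for lo in range(152,270,6):
    k=m&(q[...,2]>lo)&(q[...,2]<lo+6)
    if k.sum()>2: print(lo,k.sum(),np.percentile(q[k][:,:2],[5,50,95],axis=0).round().tolist())
s=robot.state(); print(s["tool_pos"],s["gripper_width"],((s["tool_pos"]-O)@E).round(1))
E
```

```text
clock: 5.18
tool_pos: [556.7, 96.0, 177.9]
tool_rot: [[-0.977, -0.212, 0.001], [-0.212, 0.977, 0.0], [-0.001, 0.0, -1.0]]
ft_force: [1.5, 0.1, 0.2]
gripper_width: -0.002
finger_force: 0.0
152 161 [[-134.0, -50.0], [-117.0, -32.0], [-86.0, -7.0]]
158 19 [[-124.0, -49.0], [-87.0, -35.0], [-86.0, -5.0]]
206 4 [[-131.0, -28.0], [-125.0, -23.0], [-118.0, -21.0]]
212 13 [[-135.0, -30.0], [-132.0, -21.0], [-121.0, -19.0]]
218 23 [[-138.0, -34.0], [-136.0, -24.0], [-120.0, -19.0]]
224 28 [[-139.0, -35.0], [-132.0, -23.0], [-115.0, -19.0]]
230 22 [[-139.0, -34.0], [-134.0, -24.0], [-121.0, -19.0]]
236 20 [[-138.0, -28.0], [-132.0, -21.0], [-119.0, -19.0]]
242 14 [[-138.0, -24.0], [-130.0, -21.0], [-117.0, -18.0]]
248 17 [[-146.0, -23.0], [-130.0, -19.0], [-109.0, -17.0]]
254 35 [[-151.0, -24.0], [-124.0, -19.0], [-100.0, -17.0]]
260 72 [[-157.0, -38.0], [-137.0, -20.0], [-92.0, -17.0]]
266 40 [[-163.0, -40.0], [-138.0, -19.0], [-90.0, -17.0]]
[556.85557837  95.9932681  177.7348525 ] -0.0024455733239156664 [-124.5  -28.6  177.7]
```

View pics/s2.png

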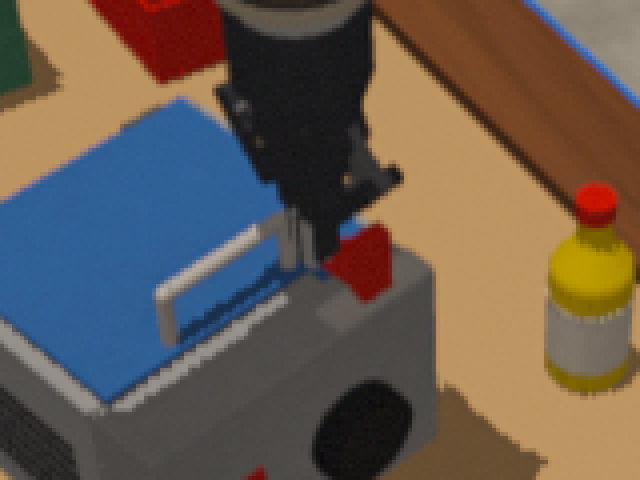

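Crop s2 shows the finger tip ending at about full-frame (288,175), while the reported TCP projects to (287,183). The visible tip is about 27 mm higher than reported, so I'll go 25 mm lower. That is safe above the rim even if this reading is wrong.

```bash
python3 -m inch '[[[0,0,-0.04],[0,0,0]],[[0,0,-0.083],[0,0,0]],[[0,0,-0.083],[0,0,0]],[[0.02,0.004,-0.083],[0,0,0]],[[0.04,0.009,-0.083],[0,0,0]],[[0.065,0.014,-0.083],[0,0,0]],[[0.09,0.019,-0.083],[0,0,0]],[[0.115,0.025,-0.083],[0,0,0]],[[0.14,0.03,-0.083],[0,0,0]],[[0.155,0.033,-0.083],[0,0,0]],[[0.163,0.035,-0.083],[0,0,0]],[[0.163,0.035,-0.083],[0,0,0]]]'
python3 - <<'E'
from h import *
im,P=cloud("side"); q=(P-O)@E
s=robot.state(); print(((s["tool_pos"]-O)@E).round(1),s["ft_force"])
h2=cv2.cvtColor(im,cv2.COLOR_BGR2HSV)
m=((h2[...,0]<8)|(h2[...,0]>172))&(h2[...,1]>120)&(P[...,0]>500)&(P[...,0]<720)&(P[...,1]>0)&(P[...,1]<200)&(P[...,2]<210)&(P[...,2]>155)
print(m.sum(),np.percentile(q[m],[3,50,97],axis=0).round(1).tolist())
m=(abs(q[...,0]+125)<40)&(abs(q[...,1]+78)<24)&(im.max(2)<250)&~m&(q[...,2]>165)&(q[...,2]<240);print(q[m][:,2].min())
E
```

```text
clock: 6.72
tool_pos: [605.2, 106.2, 152.6]
tool_rot: [[-0.977, -0.212, 0.0], [-0.212, 0.977, -0.0], [-0.0, -0.0, -1.0]]
ft_force: [1.0, -0.2, -0.5]
gripper_width: 0.007
finger_force: 0.0
[-124.7  -78.   152.7] [-0.43517097  0.50158983 -0.06336896]
116 [[-137.4, -112.0, 157.7], [-131.3, -99.5, 175.4], [-121.6, -86.8, 201.2]]
168.0334403153272
```

```bash
python3 -c "
from h import *
go(-75,0,147)"
python3 -m inch '[[[-0.01,-0.002,0.1],[0,0,0]],[[-0.01,-0.002,0.25],[0,0,0]],[[-0.289,0.106,0.25],[0,0,0]],[[-0.289,0.106,0.25],[0,0,0]],[[-0.289,0.106,0.25],[0,0,0]],[[-0.289,0.106,0.25],[0,0,0]]]' 0.5 40
python3 -c "
from h import *
go(-75,0,147)"
```

```text
[518.4 138.3 147. ] shift [-0.289   0.107  -0.0188]
clock: 7.52
tool_pos: [519.0, 137.7, 227.9]
tool_rot: [[-0.977, -0.212, 0.001], [-0.212, 0.977, 0.0], [-0.001, -0.0, -1.0]]
ft_force: [1.6, 0.3, 0.2]
gripper_width: 0.498
finger_force: 0.0
[518.4 138.3 147. ] shift [-0.0018  0.002  -0.2698]
```

```bash
python3 -m inch '[[[0,0.002,-0.1],[0,0,0]],[[0,0.002,-0.18],[0,0,0]],[[0,0.002,-0.23],[0,0,0]],[[0,0.002,-0.25],[0,0,0]],[[0,0.002,-0.268],[0,0,0]],[[0,0.002,-0.268],[0,0,0]]]'
python3 -m inch '[[[0,0,0],[0,0,0]],[[0,0,0],[0,0,0]],[[0,0,0],[0,0,0]],[[0,0,0],[0,0,0]],[[0,0,0],[0,0,0]]]' 0 30
python3 - <<'E'
from h import *
im,P=cloud("side");cv2.imwrite("pics/s3.png",im[110:230,210:370].repeat(4,0).repeat(4,1))
s=robot.state(); p=(s["tool_pos"]-O)@E; print(p.round(1))
# arc from grip: handle about hinge
for th in (0,.2,.4,.6,.8,1.0,1.2,1.4,1.6,1.7,1.75):
    d=np.array([-165*np.cos(th)+39*np.sin(th)+165,0,165*np.sin(th)+39*np.cos(th)-39]); print(th,(E@d/300).round(3))
E
```

```text
clock: 8.28
tool_pos: [518.5, 138.6, 147.4]
tool_rot: [[-0.977, -0.212, 0.0], [-0.212, 0.977, 0.0], [-0.0, 0.0, -1.0]]
ft_force: [-0.7, 0.7, 0.1]
gripper_width: 0.502
finger_force: 0.0
clock: 8.9
tool_pos: [518.8, 137.5, 147.7]
tool_rot: [[-0.977, -0.211, 0.001], [-0.211, 0.977, -0.001], [-0.001, -0.001, -1.0]]
ft_force: [0.6, -5.6, 4.3]
gripper_width: 0.105
finger_force: 29.7
[-75.8  -0.2 147.7]
0 [0. 0. 0.]
0.2 [-0.008  0.036  0.107]
0.4 [-0.02   0.092  0.204]
0.6 [-0.036  0.166  0.288]
0.8 [-0.055  0.254  0.355]
1.0 [-0.077  0.354  0.403]
1.2 [-0.1    0.461  0.43 ]
1.4 [-0.124  0.571  0.434]
1.6 [-0.147  0.68   0.416]
1.7 [-0.158  0.733  0.399]
1.75 [-0.164  0.758  0.388]
```

View pics/s3.png

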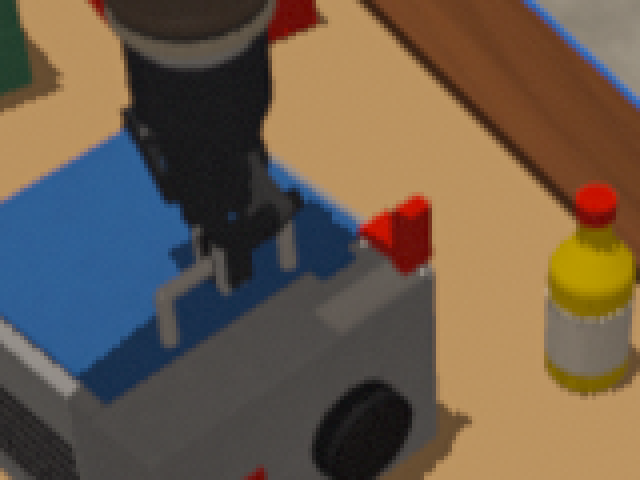

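The bar is between the fingers at about full-frame (268,175), and the catch is clear at (311,170). I'll lift the flap along its arc now.

```bash
python3 -m inch '[[[-0.004,0.016,0.055],[0,0,0]],[[-0.008,0.036,0.107],[0,0,0]],[[-0.014,0.063,0.157],[0,0,0]],[[-0.02,0.092,0.204],[0,0,0]],[[-0.028,0.128,0.248],[0,0,0]],[[-0.036,0.166,0.288],[0,0,0]],[[-0.045,0.209,0.323],[0,0,0]],[[-0.055,0.254,0.355],[0,0,0]],[[-0.066,0.303,0.381],[0,0,0]],[[-0.077,0.354,0.403],[0,0,0]]]' 0 30
python3 -m inch '[[[-0.011,0.054,0.015],[0,0,0]],[[-0.023,0.107,0.027],[0,0,0]],[[-0.035,0.162,0.031],[0,0,0]],[[-0.047,0.217,0.031],[0,0,0]],[[-0.058,0.272,0.024],[0,0,0]],[[-0.07,0.326,0.013],[0,0,0]],[[-0.081,0.379,-0.004],[0,0,0]],[[-0.081,0.379,-0.004],[0,0,0]]]' 0 30
python3 - <<'E'
from h import *
im,P=cloud("side");cv2.imwrite("pics/s4.png",im[20:260,160:420].repeat(3,0).repeat(3,1)[:600])
s=robot.state(); p=(s["tool_pos"]-O)@E; print(p.round(1), s["ft_force"],s["gripper_width"])
E
```

```text
clock: 10.2
tool_pos: [496.0, 243.1, 269.9]
tool_rot: [[-0.978, -0.21, 0.002], [-0.21, 0.978, -0.001], [-0.002, -0.002, -1.0]]
ft_force: [-0.9, -4.1, 0.7]
gripper_width: 0.097
finger_force: 29.7
clock: 11.2
tool_pos: [470.1, 360.6, 265.9]
tool_rot: [[-0.977, -0.214, -0.001], [-0.214, 0.977, 0.001], [0.001, 0.001, -1.0]]
ft_force: [1.5, 1.2, -0.9]
gripper_width: 0.105
finger_force: 30.7
[151.6   0.3 266.3] [ 0.73123479  0.80295418 -1.64017447] 0.10024643345405426
```

View pics/s4.png

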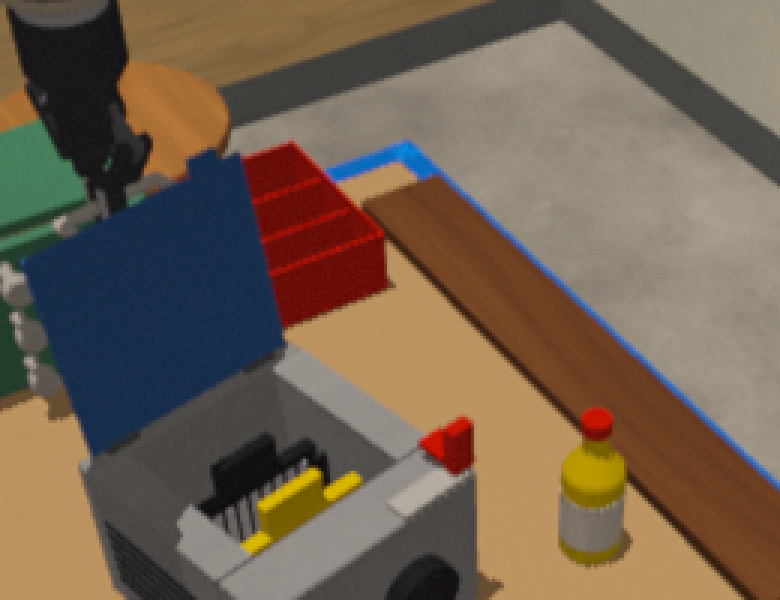

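```bash
python3 -m inch '[[[0,0,0],[0,0,0]],[[0,0,0],[0,0,0]],[[0,0,0.03],[0,0,0]],[[0,0,0.08],[0,0,0]],[[0,0,0.2],[0,0,0]],[[0,0,0.35],[0,0,0]],[[0.06,-0.3,0.35],[0,0,0]],[[0.12,-0.6,0.35],[0,0,0]],[[0.12,-0.6,0.35],[0,0,0]],[[0.12,-0.6,0.35],[0,0,0]],[[0.12,-0.6,0.35],[0,0,0]]]' 0.25 30
python3 - <<'E'
from h import *
s=robot.state(); p=(s["tool_pos"]-O)@E; print(p.round(1), s["ft_force"])
for n in("side","top"):
    im,P=cloud(n);q=(P-O)@E; h=cv2.cvtColor(im,cv2.COLOR_BGR2HSV)
    m=(h[...,0]>20)&(h[...,0]<35)&(h[...,1]>150)&(abs(q[...,0])<75)&(abs(q[...,1])<80)&(q[...,2]>90)&(q[...,2]<170)
    if m.sum()>5:
        k=m&(q[...,2]>125); print(n,m.sum(),k.sum(),np.percentile(q[m],[2,50,98],axis=0).round().tolist()); 
        if k.sum()>5: print(np.percentile(q[k],[2,50,98],axis=0).round().tolist())
    b=(h[...,0]>95)&(h[...,0]<125)&(h[...,1]>110)&(q[...,2]>200)&(abs(q[...,1])<110)&(q[...,0]>50)&(q[...,0]<160)
    if b.sum()>50:
        f=np.polyfit(q[b][:,2],q[b][:,0],1); print(n,"flap angle",np.pi/2+np.arctan(f[0]))
go(-32,0,84)
E
```

```text
clock: 12.62
tool_pos: [506.9, 178.9, 373.0]
tool_rot: [[-0.977, -0.212, 0.001], [-0.212, 0.977, 0.001], [-0.001, 0.001, -1.0]]
ft_force: [-0.4, 1.2, -0.2]
gripper_width: 0.25
finger_force: 0.0
[-32.8   2.7 373. ] [-0.43082824  1.18632007 -0.18978337]
side 453 164 [[-42.0, -66.0, 99.0], [-38.0, -3.0, 115.0], [-29.0, 44.0, 140.0]]
[[-42.0, -30.0, 125.0], [-38.0, 1.0, 136.0], [-30.0, 28.0, 142.0]]
side flap angle 1.7139110549027512
top 462 168 [[-40.0, -67.0, 94.0], [-35.0, 4.0, 109.0], [-26.0, 65.0, 141.0]]
[[-39.0, -28.0, 127.0], [-34.0, 2.0, 137.0], [-27.0, 30.0, 142.0]]
[509.4 180.3  84. ] shift [ 9.50e-03  8.00e-04 -9.61e-01]
```

```bash
python3 -m inch '[[[0.009,0.002,-0.2],[0,0,0]],[[0.009,0.002,-0.4],[0,0,0]],[[0.009,0.002,-0.6],[0,0,0]],[[0.009,0.002,-0.72],[0,0,0]],[[0.009,0.002,-0.8],[0,0,0]],[[0.009,0.002,-0.86],[0,0,0]],[[0.009,0.002,-0.91],[0,0,0]],[[0.009,0.002,-0.94],[0,0,0]],[[0.009,0.002,-0.963],[0,0,0]],[[0.009,0.002,-0.963],[0,0,0]]]' 0.5 50
python3 -m inch '[[[0,0,0],[0,0,0]],[[0,0,0],[0,0,0]],[[0,0,0],[0,0,0]],[[0,0,0],[0,0,0]],[[0,0,0],[0,0,0]]]' 0 50
python3 - <<'E'
from h import *
s=robot.state(); p=(s["tool_pos"]-O)@E; print(p.round(1), s["ft_force"])
E
```

```text
clock: 13.98
tool_pos: [509.4, 179.2, 82.9]
tool_rot: [[-0.977, -0.212, -0.0], [-0.212, 0.977, -0.0], [0.0, 0.0, -1.0]]
ft_force: [0.3, -0.9, -0.3]
gripper_width: 0.503
finger_force: 0.0
clock: 14.6
tool_pos: [510.0, 179.4, 83.7]
tool_rot: [[-0.977, -0.212, 0.001], [-0.212, 0.977, 0.001], [-0.001, 0.0, -1.0]]
ft_force: [-0.2, -1.1, 7.0]
gripper_width: 0.128
finger_force: 49.9
[-33.1  -0.4  83.7] [-0.17173617 -1.12470005  6.96245877]
```

```bash
python3 -m inch '[[[0,0,0.03],[0,0,0]],[[0,0,0.08],[0,0,0]],[[0,0,0.14],[0,0,0]],[[0,0,0.2],[0,0,0]],[[0,0,0.26],[0,0,0]],[[0,0,0.34],[0,0,0]],[[0,0,0.42],[0,0,0]],[[0,0,0.5],[0,0,0]],[[0,0,0.6],[0,0,0]],[[0,0,0.7],[0,0,0]],[[0,0,0.75],[0,0,0]],[[0,0,0.75],[0,0,0]]]' 0 50
python3 - <<'E'
from h import *
s=robot.state(); p=(s["tool_pos"]-O)@E; print(p.round(1), s["ft_force"])
im,P=cloud("side");cv2.imwrite("pics/s5.png",im[0:260,160:420].repeat(2,0).repeat(2,1))
# filter cloud relative to tool
q=P-s["tool_pos"]; h=cv2.cvtColor(im,cv2.COLOR_BGR2HSV)
m=(h[...,0]>20)&(h[...,0]<35)&(h[...,1]>150)&(np.linalg.norm(q,axis=-1)<160); e=q[m]@E
print(m.sum(),np.percentile(e,[1,50,99],axis=0).round().tolist())
# panel face from top picture, glowing pixels
P=np.load("top0.npy"); im=cv2.imread("pics/top0.png")
m=(im.min(2)>200)&(P[...,0]>430)&(P[...,1]<-250)&(P[...,2]>95)&(P[...,2]<305)
Q=P[m]; c=np.median(Q,0); 
for _ in range(3):
    c=Q.mean(0); n=np.linalg.svd(Q-c)[2][2]; Q=Q[abs((Q-c)@n)<6]
n*=np.sign(n[1]); print("face",len(Q),c.round(1),n.round(3),Q.min(0).round(),Q.max(0).round())
t=np.array([-n[1],n[0],0]);t/=np.linalg.norm(t); u=(Q-c)@t; print(np.percentile(u,[0.5,99.5]).round(1))
mid=c+t*np.mean(np.percentile(u,[.5,99.5])); mid+=n*((200-mid[2])*-n[2]); print("mid",mid, np.degrees(np.arctan2(n[1],n[0])))
E
```

```text
clock: 16.1
tool_pos: [509.9, 179.2, 308.9]
tool_rot: [[-0.977, -0.212, 0.002], [-0.212, 0.977, 0.001], [-0.002, 0.001, -1.0]]
ft_force: [-0.6, -0.5, -3.1]
gripper_width: 0.126
finger_force: 48.9
[-3.320e+01 -2.000e-01  3.089e+02] [-0.56131457 -0.46156485 -3.1302366 ]
1222 [[-10.0, -70.0, -61.0], [-7.0, 16.0, 11.0], [4.0, 68.0, 55.0]]
face 1827 [ 599.  -365.   206.6] [ 0.239  0.971 -0.   ] [ 499. -391.  112.] [ 703. -339.  288.]
[-105.5  101.6]
mid [ 600.85377775 -365.41648618  206.63853066] 76.14469115194919
```

View pics/s5.png

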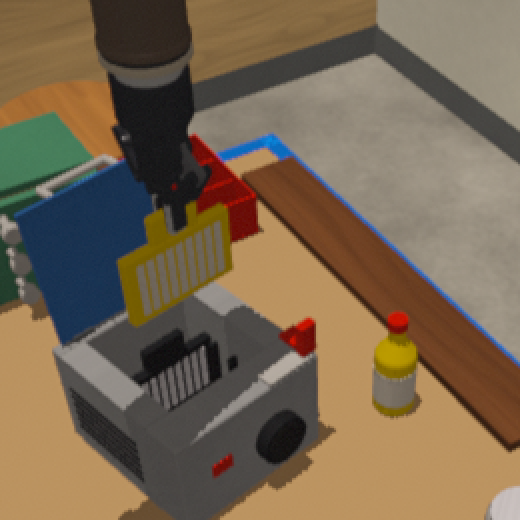

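The yellow filter hangs upright in the fingers at crop (175,260), the black one is still seated and the flap is open. I'll carry it to the panel.

```bash
python3 -m inch '[[[0.05,-0.1,0],[0,0,-0.01]],[[0.1,-0.25,0],[0,0,-0.03]],[[0.15,-0.4,0],[0,0,-0.05]],[[0.2,-0.55,0],[0,0,-0.0724]],[[0.25,-0.7,0],[0,0,-0.0724]],[[0.3,-0.85,0],[0,0,-0.0724]],[[0.35,-0.95,0],[0,0,-0.0724]],[[0.368,-1,0],[0,0,-0.0724]],[[0.368,-1,0],[0,0,-0.0724]],[[0.368,-1,0],[0,0,-0.0724]]]' 0 50
python3 -c "
from h import *
s=robot.state()['tool_pos']; print((np.array([620.4,-288.3,221])-s)/300)"
```

```text
clock: 17.4
tool_pos: [619.6, -119.1, 307.6]
tool_rot: [[-0.971, 0.237, -0.001], [0.237, 0.971, 0.001], [0.001, 0.001, -1.0]]
ft_force: [0.3, -0.3, -1.1]
gripper_width: 0.133
finger_force: 48.9
[ 0.00250441 -0.56414923 -0.28860359]
```

```bash
python3 -m inch '[[[0,-0.08,-0.05],[0,0,0]],[[0,-0.17,-0.1],[0,0,0]],[[0,-0.26,-0.15],[0,0,0]],[[0,-0.35,-0.2],[0,0,0]],[[0,-0.43,-0.25],[0,0,0]],[[0,-0.5,-0.29],[0,0,0]],[[0,-0.54,-0.29],[0,0,0]],[[0,-0.56,-0.29],[0,0,0]],[[0,-0.56,-0.29],[0,0,0]],[[0,-0.56,-0.29],[0,0,0]],[[0,-0.56,-0.29],[0,0,0]]]' 0 50
python3 - <<'E'
from h import *
s=robot.state(); print(s["tool_pos"].round(1),s["ft_force"].round(1),s["finger_force"],s["gripper_width"])
mid=np.array([601.3,-366,200]); n=np.array([.239,.971,0]); B=np.stack([-n,np.array([.971,-.239,0])*-1,[0,0,1]],1)
for nm in("side","top"):
    im,P=cloud(nm); 
    if nm=="side": cv2.imwrite("pics/s6.png",im[100:420,240:600].repeat(2,0)[:600].repeat(2,1))
    h=cv2.cvtColor(im,cv2.COLOR_BGR2HSV); q=(P-mid)@B
    m=(h[...,0]>20)&(h[...,0]<35)&(h[...,1]>130)&(abs(q[...,0]+80)<60)&(abs(q[...,1])<100)&(abs(q[...,2])<100)
    print(nm,m.sum(),np.percentile(q[m],[1,50,99],axis=0).round().tolist() if m.sum()>5 else "")
    if m.sum()>50:
        k=cv2.fitLine(q[m][:,:2].astype(np.float32),cv2.DIST_HUBER,0,.01,.01).ravel(); print(np.degrees(np.arctan2(k[0],k[1])))
    if nm=="side":
        e=(P-O)@E; b=(h[...,0]>95)&(h[...,0]<125)&(h[...,1]>110)&(e[...,2]>200)&(abs(e[...,1])<110)&(e[...,0]>50)&(e[...,0]<160)
        f=np.polyfit(e[b][:,2],e[b][:,0],1); print("flap angle",np.pi/2+np.arctan(f[0]))
E
```

```text
clock: 18.77
tool_pos: [620.2, -288.1, 221.3]
tool_rot: [[-0.971, 0.238, 0.0], [0.238, 0.971, 0.0], [-0.0, 0.0, -1.0]]
ft_force: [0.1, 0.1, -1.2]
gripper_width: 0.128
finger_force: 48.9
[ 620.2 -288.1  221.3] [ 0.1  0.1 -1.2] 48.949450850486755 0.128327938294813
side 1149 [[-85.0, -70.0, -37.0], [-74.0, 19.0, 32.0], [-72.0, 68.0, 77.0]]
179.66106
flap angle 1.7138886108066558
top 0
```

View pics/s6.png

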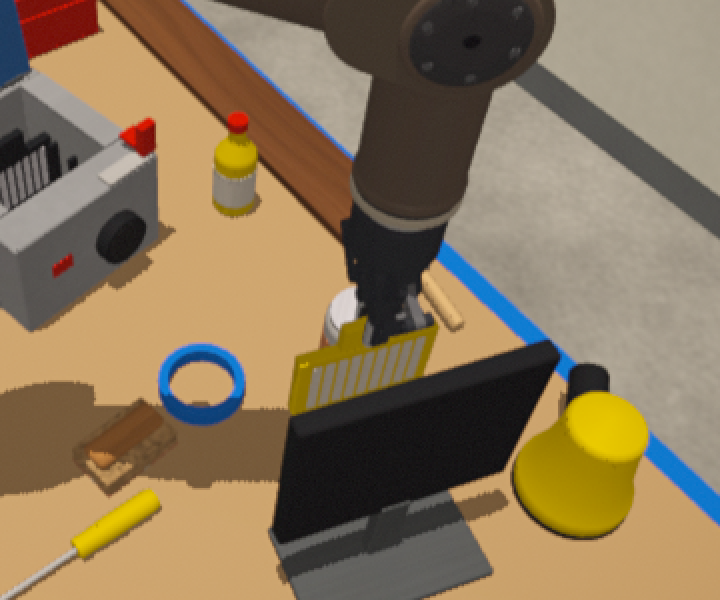

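The yellow filter is square to the panel (0.3° off), about 80 mm from it and centred. The nothing-else-moved check looks good, the flap is at 1.71 rad and the catch is clear.

```bash
python3 -c "
from plant import job; print(job.job_done())"
```

```text
the job is handed in; nothing more can be done
None
```

The job is handed in, with no verdict returned: catch slid about 33 mm clear, flap open at 1.71 rad, coarse filter left in its slot, and the yellow filter held upright, centred and square about 80 mm in front of the panel.

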